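Return a crown mandrel to its hole in the graded stand

TASK

Take the thicker of the two steel crown mandrels out of the white block and put it away upright in the graded stand, in the one hole that fits its shank, fully home with its collar resting on the drilled strip, then let go. Feel for the hole gently: never press the mandrel against the stand with more than 16 newtons. Leave the thinner mandrel, the brown bottle and the little glass dish where they are.

Things in the scene. Friction and masses are not known exactly. Their poses are not given: they have to be found in the camera images.
- thick_mandrel: The thicker steel mandrel, upright in either socket of the white block. 76 mm tall, 70 g: shank 14 mm in diameter and 30 mm long with a 0.8 mm chamfer at the foot; collar 24 mm in diameter, 30 to 34 mm above the foot; round grip handle 18 mm in diameter, 34 to 76 mm above it. Origin: centre of the foot's underside; z up along the axis.
- thin_mandrel: The thinner steel mandrel, to be left alone, in the other socket: the same shape and height, shank 10 mm, collar 20 mm, handle 14 mm in diameter. Origin: centre of the foot; z up.
- block: White plastic block fixed to the worktop, 40 x 132 x 20 mm (x, y, z), with two equal round sockets 17 mm wide and 14 mm deep on its centre line at y = -45 mm and y = +45 mm; a mandrel's foot stands 6 mm above the worktop. Origin: centre of its underside; z up.
- stand: Graded stand: a grey plastic cradle 48 x 184 mm (x, y), 38 mm high, fixed to the worktop, holding a drilled aluminium strip 36 x 154 x 14 mm. Origin: centre of the cradle's underside; z up; the row of holes runs along y. Below the strip is free room: a mandrel fully home has its foot 14 mm above the worktop.
- stand_mid (a point): Point on the cradle's centre line, 44 mm above the worktop, level with the strip's top; axes as the stand's. The strip has five through holes 30 mm apart, each 1.5 mm wider than its shank, with nearly sharp rims. With the strip centred, those for 8, 10, 12, 14 and 16 mm shanks lie at y = -60, -30, 0, +30 and +60 mm from here, x = 0.
- stand_nominal14 (a point): Where the mouth of the 14 mm hole would be with the strip centred in its cradle. The strip has end play: it stands up to 10 mm off, to +y or -y; this point belongs to the cradle and does not show that. The strip resists sliding with about 14 N. On soft rubber it sinks from about 1.5 N on, 1 mm for each further 1.4 N, at most 8 mm, and springs back.
- brown_bottle: Brown dropper bottle, 33 mm in diameter, 74 mm high, a bystander. Origin: centre of its underside.
- glass_dish: Small clear glass dish, 37 mm wide, 27 mm high, a bystander. Origin: centre of its underside.
There are look-alikes about, which are no part of the job. Leave any red look-alike of the thick_mandrel alone.

How it is judged (in metres and radians):
On the way:
1. the thicker mandrel is lifted clear of the white block (height (world z) of thick_mandrel above 0.03 m and contact force between thick_mandrel and block below 0.05 N), for 0.2 s.
At the end, for the whole second after the job is handed in: The thicker mandrel stands in the 14 mm hole of the stand (its foot within 12 mm of the hole's centred place along the row, which the strip's end play needs, and 3 mm across it), its foot 10 to 16.5 mm above the stand's underside (fully home is 14 mm), upright within 0.07 rad, at rest and released (y of thick_mandrel in the frame of stand between 0.018 and 0.042 m and x of thick_mandrel in the frame of stand between -0.003 and 0.003 m and z of thick_mandrel in the frame of stand between 0.01 and 0.0165 m and angle between thick_mandrel's own z axis and vertical below 0.07 rad and linear speed of thick_mandrel below 0.02 m/s and contact force between thick_mandrel and the fingers below 0.1 N); the robot touches nothing.
It fails at once if the thicker mandrel is pressed against the stand with more than 16 N (contact force between thick_mandrel and stand above 16 N).
It fails at once if the thinner mandrel is moved more than 15 mm (distance of thin_mandrel from where it was at the start of the episode above 0.015 m).
It fails at once if the brown bottle is moved more than 20 mm (distance of brown_bottle from where it was at the start of the episode above 0.02 m).
It fails at once if the glass dish is moved more than 20 mm (distance of glass_dish from where it was at the start of the episode above 0.02 m).
It also fails if it takes over 45 s, if anything falls off the work surface, if the arm or the gripper's body presses on something with over 40 N, if the wrist force passes 120 N, or if a joint passes its speed limit or range.

ROBOT

A 6-joint arm with a two-finger parallel gripper is mounted at the origin on a cart in front of the work surface, level with it; the furniture and walls round the work are solid. World frame = base frame: x ahead of the robot, y to its left, z up, the work surface at z = 0. Lengths are in mm, angles in rad, forces in N, time in s.
With the tool pointing down it reaches from about 300 to 775 mm from the base axis. Payload 14.6 kg.
Tool frame: the origin (TCP) lies between the finger pads; the fingertips stand 17 mm ahead of it and the grasp point (between the pads) lies 2 mm behind it (tcp_to_tips is the distance from the TCP to the fingertips, in mm); z points along the fingers, y is the line along which they close (so a half turn about z gives the same grasp; the last joint's range is limited). The gripper opens to 94 mm and grips with 3 to 60 N. Pads are 16 mm wide; open, the fingers measure 119 mm over their backs; the gripper's body (75 mm by 177 mm) begins 78 mm behind the grasp point.
Start: joints at [1.135, 0.3, 1.521, -0, 1.321, -0.067], TCP at [198.27, 513.009, 222.446] pointing down, gripper open.
Joint ranges: [-3.03, 3.03], [-0.79, 2.21], [0.23, 2.52], [-1.04, 4.18], [0, 3.07], [-2.55, 2.55]. Speed limits (rad/s): [2.22, 2.22, 2.57, 3.14, 3.14, 3.14].

INTERFACE

Orientations are given as a unit quaternion [w, x, y, z].
In Python, from station import * gives the robot as it stands.
- The arm moves only by the shell command python3 -m crank 'ROWS' [FORCE]. ROWS is JSON, a list of rows, each a list of 7 numbers: the turn, a rotation vector about the tool's x, y, z in degrees, then the shift along the tool's x, y, z in mm, then the closure in counts, from 0 (fully open) to 255 (shut). A call has 1 to 20 rows; each row shifts and turns the commanded pose from where the row before left it, along the tool's axes as they then stand; what a row does not reach is not made up. A row lasts 1/10 s, in which the tool goes at most 50 mm and 8.59 degrees, less where a joint would pass 70% of its speed; a pose out of reach is approached as far as the arm can. A call is refused whole if a number of a shift passes 50 or a number of a turn 8.59, either way. A call with a gripper value outside its range is refused whole. The fingers move at their own pace and stop on an object; FORCE is the grip in N (left out, the last holds). Time passes only in rows, so rows that do not move let the fingers close. It gives the time, the measured TCP pose, the force, the opening and the grip force at its end, in the units of the state.
- sense(): the state, without advancing time (a new reading comes with each control period).
- snapshot(name): name is "side" or "top"; returns a dict with "img" (384x512x3 uint8, blue, green, red), "fx", "fy", "cx", "cy" (pixels), "k1" (the pictures are not rectified: a ray, as slopes to the right and down, at radius r is drawn at 1 + k1 r^2 times it, then the intrinsics apply), "camera_from_world" (4x4, takes a point from world to camera coordinates). Camera axes: x right, y down, z forward; pixel columns grow to the right and rows downward; lengths in mm; the calibration is good to about 2 mm. A picture is of the moment at which its call begins. There is no depth.
- job_done(): hands the job in; it is judged then, once.
The state is a dict: "time_s": time; "joint_pos": joint angles; "qd": joint speeds; "effort": joint torques, N m; "tool_pos": TCP position; "tcp_rot": TCP orientation; "ft_force": force on the tool from outside, world axes, zero at the start; "moment": the same for the moment, N m; "finger_gap": finger opening in mm; "finger_force": force on a finger pad.
Only numpy, scipy, OpenCV 4.12 (cv2) and the standard library are available. Lean on these libraries where they do the work, as an engineer would, in place of code of your own. Each camera call takes 0.05 s, during which the arm holds its last target. There are 200 camera calls.

## Working session

There is one attempt and no reset: what is moved stays moved. The work goes in short steps, Python scripts to look and compute and a shell command to move; the robot and the scene stay as the last step left them, time stands still between calls to the robot, and variables do not carry over. Pictures are saved under pics/ and viewed, at most 10 in all, crops included, and the job is handed in when it is done.

```bash
ls; mkdir -p pics; python3 - <<'E'
from station import *
import cv2, numpy as np
for n in ("side","top"):
    s=snapshot(n); cv2.imwrite(f"pics/{n}0.png",s["img"])
    print(n,{k:s[k] for k in("fx","fy","cx","cy","k1")},np.round(s["camera_from_world"],4).tolist())
print(sense())
E
```

```text
pics
side {'fx': 431.0474588699914, 'fy': 431.0474588699914, 'cx': 255.60850412044996, 'cy': 192.10186444903252, 'k1': -0.1138465543924213} [[-0.9744, -0.2243, -0.0148, 550.1413], [-0.1461, 0.6819, -0.7167, -10.4242], [0.1708, -0.6962, -0.6973, 925.9199], [0.0, 0.0, 0.0, 1.0]]
top {'fx': 432.246742712281, 'fy': 432.246742712281, 'cx': 253.83403713495082, 'cy': 195.20065732222855, 'k1': -0.07112895763392653} [[0.012, -0.9999, -0.0115, 163.9896], [-0.9919, -0.0104, -0.1269, 536.3274], [0.1267, 0.0129, -0.9919, 872.0082], [0.0, 0.0, 0.0, 1.0]]
{'time_s': 0.1, 'joint_pos': array([ 1.13539252e+00,  3.00395510e-01,  1.52151870e+00, -1.88926505e-05,
        1.32068758e+00, -6.66006581e-02]), 'qd': array([ 0.00192587, -0.00037894, -0.00142046,  0.00037497, -0.00221705,
       -0.00056108]), 'effort': array([ 5.70561169e-04, -5.32642257e+01, -3.53282261e+01,  7.09185773e-02,
        2.34706403e-02, -3.48933588e-05]), 'tool_pos': array([198.19092053, 512.81897649, 221.95417085]), 'tcp_rot': array([-1.16457520e-04,  1.83355958e-01,  9.83046458e-01, -4.91029599e-04]), 'ft_force': array([-0.74412921, -0.04535552, -0.23188411]), 'moment': array([ 0.00314499,  0.00805773, -0.01157816]), 'finger_force': 0.0, 'finger_gap': 94.04766721895494}
```

View pics/side0.png

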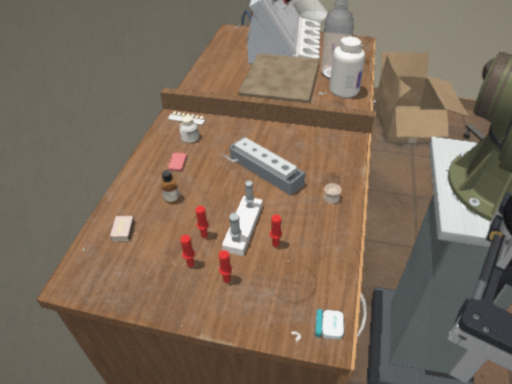

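View pics/top0.png

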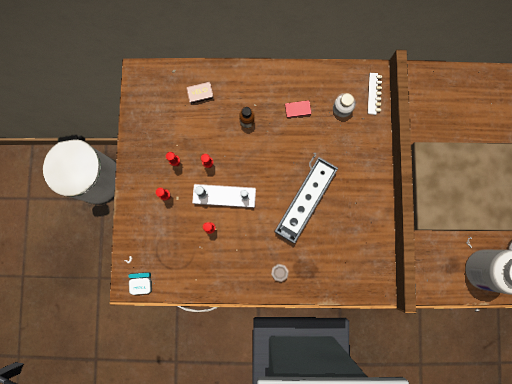

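Side view: steel mandrels stand in the block at about (235,225) and (249,193); four red look-alikes are at (202,222), (187,250), (225,266) and (276,230). The stand is at (267,165), the bottle at (170,187) and the dish at (332,193). Top view: block mandrels are at (200,191) and (244,195), with the stand running from (285,237) to (325,165).

The candidates for the thick mandrel are those two steel ones, since the red ones are excluded. The one at top (200,191) / side (235,225) looks thicker, so I'll confirm it in an enlarged crop.

```bash
python3 - <<'E'
import cv2, numpy as np
t=cv2.imread("pics/top0.png"); s=cv2.imread("pics/side0.png")
a=cv2.resize(t[150:250,185:345],(800,500),interpolation=cv2.INTER_CUBIC)
b=cv2.resize(s[130:260,215:315],(462,600),interpolation=cv2.INTER_CUBIC)
cv2.imwrite("pics/ctop.png",a); cv2.imwrite("pics/cside.png",b)
E
```

```text
(no output)
```

View pics/ctop.png

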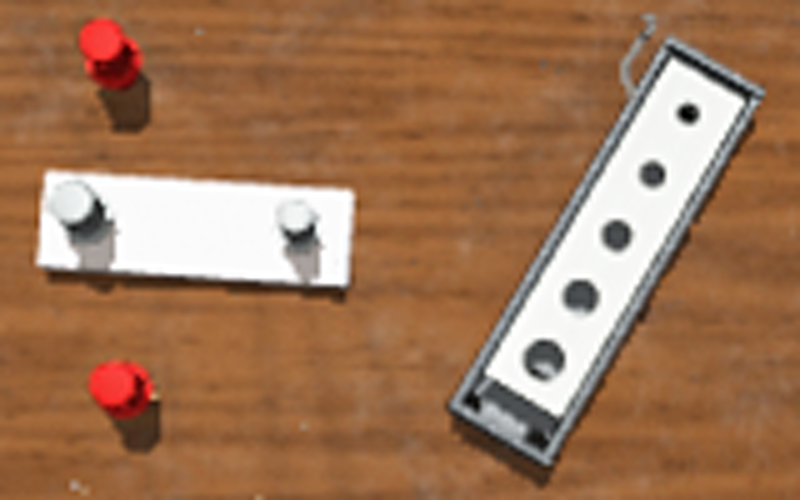

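View pics/cside.png

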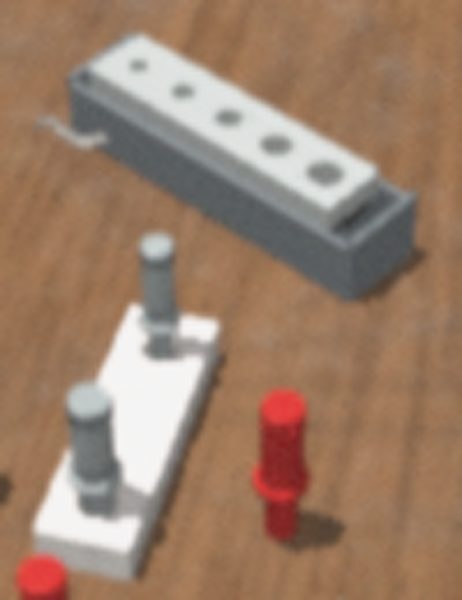

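The crops show the thick mandrel's top at top-crop (73,203) and side-crop (89,396): its handle is clearly wider than the other one's, at (297,217). The holes grow towards the near end, with the 14 mm hole at top-crop (581,297) and side-crop (275,145). The strip sits shifted towards its small-hole end. Next I'll triangulate.

```bash
cat > tri.py <<'E'
import cv2, numpy as np
from scipy.optimize import least_squares
CT=dict(f=432.246742712281,c=(253.83403713495082,195.20065732222855),k=-0.07112895763392653,M=np.array([[0.012,-0.9999,-0.0115,163.9896],[-0.9919,-0.0104,-0.1269,536.3274],[0.1267,0.0129,-0.9919,872.0082]]))
CS=dict(f=431.0474588699914,c=(255.60850412044996,192.10186444903252),k=-0.1138465543924213,M=np.array([[-0.9744,-0.2243,-0.0148,550.1413],[-0.1461,0.6819,-0.7167,-10.4242],[0.1708,-0.6962,-0.6973,925.9199]]))
def proj(C,p):
    q=C["M"][:,:3]@np.asarray(p,float)+C["M"][:,3]; s=q[:2]/q[2]; s=s*(1+C["k"]*(s@s)); return C["f"]*s+C["c"]
def tri(t,s):
    r=least_squares(lambda p:np.r_[proj(CT,p)-t,proj(CS,p)-s],[400,0,50]); return r.x,r.fun
def onz(C,u,z):
    return least_squares(lambda p:proj(C,[p[0],p[1],z])-u,[400,0]).x
E
cat > m.py <<'E'
from tri import *
ct=lambda x,y:np.array([(x+.5)/5-.5+185,(y+.5)/5-.5+150])
cs=lambda x,y:np.array([(x+.5)/4.62-.5+215,(y+.5)/4.615-.5+130])
P={'thick':((73,203),(89,396)),'thin':((297,217),(157,241)),'h16':((544,360),(325,173)),'h14':((581,297),(275,145)),'h12':((617,235),(228,118)),'h10':((652,174),(182,91)),'h8':((689,113),(138,65))}
H=[]
for k,(t,s) in P.items():
    t,s=ct(*t),cs(*s)
    p,f=tri(t,s); print(k,p.round(1),f.round(2)); 
    z=82 if k[0]=='t' else 44
    print('   at z',z,onz(CT,t,z).round(1),onz(CS,s,z).round(1))
for n,u in {'blk corners TL':(45,170),'TR':(355,190),'BR':(350,287),'BL':(37,265)}.items(): print(n,onz(CT,ct(*u),20).round(1))
for n,u in {'stand TL':(670,38),'TR':(765,93),'BR':(548,467),'BL':(450,407)}.items(): print(n,onz(CT,ct(*u),38).round(1))
print('bottle',onz(CT,(247,112),74),'dish',onz(CT,(280,273),27))
E
python3 m.py
```

```text
thick [538.1 278.7  82.9] [-0.06 -0.44  0.39  0.06]
   at z 82 [537.4 278.6] [539.1 277.9]
thin [533.  189.1  84. ] [-0.04 -0.32  0.3   0.05]
   at z 82 [532.7 189. ] [534.2 186.9]
h16 [479.4  87.8  45.4] [-0.01 -0.11  0.12  0.01]
   at z 44 [479.3  87.7] [479.9  86.3]
h14 [505.8  72.5  45. ] [-0.02 -0.16  0.17  0.02]
   at z 44 [505.5  72.4] [506.4  71.4]
h12 [531.6  57.5  44.9] [-0.01 -0.09  0.1   0.01]
   at z 44 [531.5  57.4] [532.1  56.5]
h10 [557.4  42.9  45.6] [-0.02 -0.14  0.14  0.02]
   at z 44 [557.3  42.7] [558.2  41. ]
h8 [583.3  27.3  45.4] [-0.01 -0.1   0.11  0.02]
   at z 44 [583.3  27. ] [584.   25.5]
blk corners TL [560.1 299.9]
TR [552.8 166.6]
BR [511.1 168.3]
BL [519.  302.1]
stand TL [616.6  33.9]
TR [593.4  -6.1]
BR [435.5  85.5]
BL [459.8 126.1]
bottle [702.4656722  185.69582279] dish [373.41418256 113.91299436]
```

```bash
cat > g.py <<'E'
import sys, numpy as np
from scipy.spatial.transform import Rotation as R
from station import *
s=sense(); r=R.from_quat(np.roll(s["tcp_rot"],-1))
d=np.array([float(v) for v in sys.argv[1:4]])-s["tool_pos"]
print("t",round(s["time_s"],2),"pos",s["tool_pos"].round(2),"F",s["ft_force"].round(2),"gap",round(s["finger_gap"],1),"tilt",np.degrees(np.arccos(-r.as_matrix()[2,2])).round(2))
print("tool shift",r.inv().apply(d).round(2))
E
python3 g.py 538.2 278.8 160
```

```text
t 0.1 pos [198.19 512.82 221.95] F [-0.74 -0.05 -0.23] gap 94.0 tilt 0.06
tool shift [-401.51  -95.65   62.03]
```

```bash
python3 -m crank '[[0,0,0,-14,-3,2,146],[0,0,0,-28,-6.7,4.4,146],[0,0,0,-28,-6.7,4.4,146],[0,0,0,-28,-6.7,4.4,146],[0,0,0,-28,-6.7,4.4,146],[0,0,0,-28,-6.7,4.4,146],[0,0,0,-28,-6.7,4.4,146],[0,0,0,-28,-6.7,4.4,146],[0,0,0,-28,-6.7,4.4,146],[0,0,0,-28,-6.7,4.4,146],[0,0,0,-28,-6.7,4.4,146],[0,0,0,-28,-6.7,4.4,146],[0,0,0,-28,-6.7,4.4,146],[0,0,0,-28,-6.7,4.4,146],[0,0,0,-23.5,-5.5,3,146],[0,0,0,0,0,0,146],[0,0,0,0,0,0,146],[0,0,0,0,0,0,146]]' 20; python3 g.py 538.2 278.8 63
```

```text
time_s: 1.9
tool_pos: [537.7, 279.3, 160.3]
tcp_rot: [-0.0, 0.183, 0.983, -0.0]
ft_force: [0.2, 0.0, 0.1]
finger_gap: 40.4
finger_force: 0.0
t 1.9 pos [537.74 279.33 160.32] F [0.21 0.03 0.07] gap 40.4 tilt 0.01
tool shift [-0.64 -0.32 97.32]
```

```bash
python3 -m crank '[[0,0,0,-0.6,-0.3,10,146],[0,0,0,0,0,15,146],[0,0,0,0,0,15,146],[0,0,0,0,0,15,146],[0,0,0,0,0,12,146],[0,0,0,0,0,10,146],[0,0,0,0,0,10,146],[0,0,0,0,0,10,146],[0,0,0,0,0,0,146],[0,0,0,0,0,0,146]]'; python3 - <<'E'
from station import *
import cv2
t=snapshot("top")["img"]; s=snapshot("side")["img"]
a=cv2.resize(t[140:240,160:260],(400,400),interpolation=3); b=cv2.resize(s[140:240,190:290],(400,400),interpolation=3)
cv2.imwrite("pics/g1.png",cv2.hconcat([a,b]))
E
python3 g.py 538.2 278.8 63
```

```text
time_s: 2.9
tool_pos: [538.9, 278.6, 63.4]
tcp_rot: [0.0, 0.183, 0.983, 0.0]
ft_force: [1.0, 0.5, 0.3]
finger_gap: 40.2
finger_force: 0.0
t 3.0 pos [539.06 278.75  63.84] F [ 0.11  0.57 -0.22] gap 40.2 tilt 0.06
tool shift [ 0.82 -0.26  0.84]
```

View pics/g1.png

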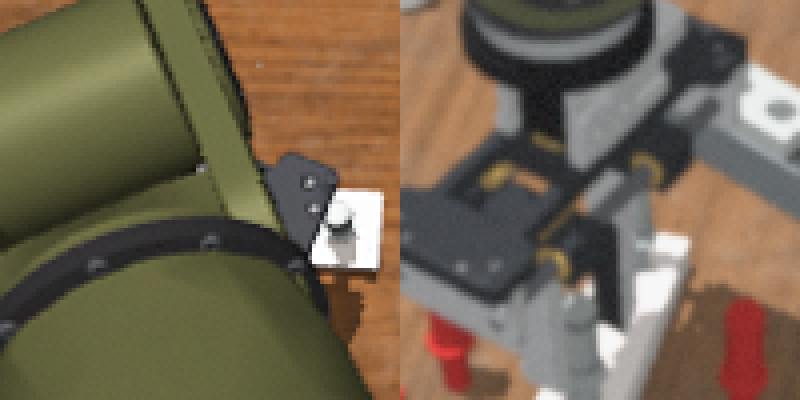

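The handle (580,320) stands between the two fingers; the thin mandrel is untouched at (340,215). Next I close and lift.

```bash
python3 -m crank '[[0,0,0,0,0,0,255],[0,0,0,0,0,0,255],[0,0,0,0,0,0,255],[0,0,0,0,0,0,255],[0,0,0,0,0,0,255],[0,0,0,0,0,0,255],[0,0,0,0,0,0,255]]' 30; python3 g.py 538.2 278.8 63;  python3 -m crank '[[0,0,0,0,0,-5,255],[0,0,0,0,0,-10,255],[0,0,0,0,0,-15,255],[0,0,0,0,0,-20,255],[0,0,0,0,0,-20,255],[0,0,0,0,0,-10,255],[0,0,0,0,0,0,255],[0,0,0,0,0,0,255],[0,0,0,0,0,0,255]]';python3 g.py 505.6 72.4 142
```

```text
time_s: 3.7
tool_pos: [538.9, 278.6, 63.4]
tcp_rot: [0.0, 0.183, 0.983, 0.0]
ft_force: [-0.8, -0.5, 2.6]
finger_gap: 17.2
finger_force: 30.0
t 3.7 pos [538.86 278.61  63.42] F [-0.82 -0.53  2.61] gap 17.2 tilt 0.02
tool shift [ 0.68 -0.06  0.42]
time_s: 4.6
tool_pos: [538.4, 278.4, 142.2]
tcp_rot: [-0.001, 0.183, 0.983, -0.0]
ft_force: [-0.3, 0.5, -0.8]
finger_gap: 17.5
finger_force: 30.0
t 4.6 pos [538.39 278.41 142.24] F [-0.27  0.52 -0.85] gap 17.5 tilt 0.09
tool shift [ -43.69 -203.98    0.43]
```

```bash
python3 -m crank '[[0,0,0,0,0,-15,255],[0,0,0,0,0,-15,255],[0,0,0,-2.6,-11.8,0,255],[0,0,0,-6,-27,0,255],[0,0,0,-6,-28,0,255],[0,0,0,-6,-28,0,255],[0,0,0,-6,-28,0,255],[0,0,0,-6,-27,0,255],[0,0,0,-6,-27,0,255],[0,0,0,-4,-17,4,255],[0,0,0,-2,-10,8,255],[0,0,0,0,0,15,255],[0,0,0,0,0,15,255],[0,0,0,0,0,10,255],[0,0,0,0,0,3,255],[0,0,0,0,0,0,255],[0,0,0,0,0,0,255],[0,0,0,0,0,0,255]]'; python3 g.py 506.5 72.3 117; python3 - <<'E'
from station import *
import cv2
t=snapshot("top")["img"]; s=snapshot("side")["img"]
a=cv2.resize(t[160:260,250:350],(400,400),interpolation=3); b=cv2.resize(s[120:220,220:320],(400,400),interpolation=3)
cv2.imwrite("pics/h1.png",cv2.hconcat([a,b]))
E
```

```text
time_s: 6.4
tool_pos: [507.2, 72.5, 118.8]
tcp_rot: [0.0, 0.183, 0.983, 0.0]
ft_force: [0.2, -0.5, -1.0]
finger_gap: 17.6
finger_force: 30.0
t 6.4 pos [507.18  72.5  118.83] F [ 0.18 -0.48 -1.02] gap 17.6 tilt 0.06
tool shift [ 0.56 -0.44  1.83]
```

View pics/h1.png

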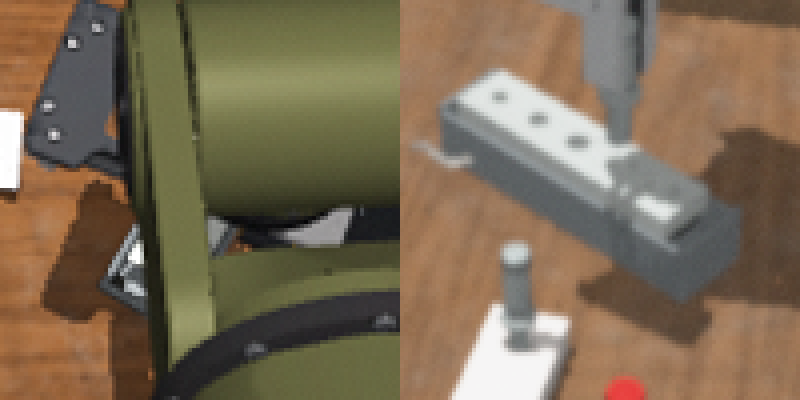

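Side crop: the shank hangs over the strip at about x 609–634, with its foot at y≈145, over the 14 mm hole (between the 12 mm hole at (577,141) and the covered end). I'll check the shank's axis column against the hole in the same camera.

```bash
python3 - <<'E'
from station import *
import cv2
from tri import *
s=cv2.cvtColor(snapshot("side")["img"],cv2.COLOR_BGR2GRAY)
for r in range(143,162): print(r,s[r,266:286])
p=[505.9,72.2]
for z in(44,61,76,90): print(z,proj(CS,[*p,z]).round(2))
E
python3 g.py 506.5 72.3 117
```

```text
143 [130 134 130 119 115 116 117 120 123 120 112 110 116 117 122 130 133 134
 131 129]
144 [131 133 132 122 118 118 118 120 120 121 118 116 115 116 121 126 132 130
 131 127]
145 [135 131 131 126 119 117 118 117 122 122 119 117 115 116 121 128 131 132
 132 128]
146 [137 133 132 129 122 114 113 116 120 121 116 116 114 117 124 128 130 132
 129 129]
147 [143 137 133 129 123 113 107 115 117 118 115 114 120 123 127 131 131 130
 132 128]
148 [162 143 138 130 123 112 109 111 119 118 112 112 121 127 132 135 129 128
 129 127]
149 [199 173 149 133 123 112 109 114 118 118 112 111 122 127 132 133 128 126
 122 126]
150 [224 208 181 157 137 117 111 111 114 115 112 112 121 129 131 132 128 121
 123 125]
151 [230 225 217 200 171 138 116 111 116 119 111 113 125 130 130 131 125 122
 120 123]
152 [227 230 228 223 211 163 125 115 115 118 113 111 128 129 131 128 123 123
 126 125]
153 [216 224 229 230 221 182 132 118 117 115 112 112 127 129 130 125 125 126
 123 123]
154 [183 208 224 225 222 190 141 117 118 117 114 116 132 135 131 124 123 126
 128 126]
155 [164 197 221 224 223 206 166 139 130 130 134 146 149 143 132 126 125 126
 126 127]
156 [180 210 225 227 226 222 207 185 174 172 181 189 184 168 138 128 127 126
 125 126]
157 [212 224 229 229 229 227 224 219 212 214 213 202 193 173 146 133 128 127
 126 123]
158 [226 229 229 229 229 228 223 218 214 213 200 172 156 148 140 133 130 130
 126 122]
159 [229 229 229 228 227 219 199 186 179 179 161 141 137 135 136 136 136 133
 128 126]
160 [230 231 229 229 223 198 160 148 146 146 138 131 130 132 130 138 137 134
 132 130]
161 [230 230 229 229 224 185 146 135 137 137 138 127 126 132 134 135 134 136
 136 136]
44 [274.27 161.29]
61 [274.38 155.19]
76 [274.49 149.69]
90 [274.59 144.44]
t 6.55 pos [507.03  72.46 118.57] F [-0.08 -0.1  -0.11] gap 17.5 tilt 0.03
tool shift [ 0.44 -0.34  1.57]
```

```bash
python3 -m crank '[[0,0,0,0,0,5,255],[0,0,0,0,0,5,255],[0,0,0,0,0,3,255],[0,0,0,0,0,1,255],[0,0,0,0,0,0,255],[0,0,0,0,0,0,255]]'; for i in 1; do python3 -m crank '[[0,0,0,0,0,1,255],[0,0,0,0,0,1,255],[0,0,0,0,0,0,255],[0,0,0,0,0,0,255]]'; python3 -m crank '[[0,0,0,0,0,1,255],[0,0,0,0,0,1,255],[0,0,0,0,0,0,255],[0,0,0,0,0,0,255]]'; done | grep -E "time|pos|ft"
```

```text
time_s: 7.15
tool_pos: [507.0, 72.4, 104.3]
tcp_rot: [0.0, 0.183, 0.983, 0.0]
ft_force: [0.1, 0.1, -0.6]
finger_gap: 17.5
finger_force: 30.0
time_s: 7.55
tool_pos: [506.9, 72.4, 102.3]
ft_force: [-0.1, 0.2, 0.4]
time_s: 7.95
tool_pos: [506.9, 72.4, 100.2]
ft_force: [-0.4, 0.1, -1.4]
```

```bash
(python3 -m crank '[[0,0,0,0,0,1,255],[0,0,0,0,0,1,255],[0,0,0,0,0,0,255],[0,0,0,0,0,0,255]]'; python3 -m crank '[[0,0,0,0,0,1,255],[0,0,0,0,0,1,255],[0,0,0,0,0,0,255],[0,0,0,0,0,0,255]]') | grep -E "time|pos|ft"
```

```text
time_s: 8.35
tool_pos: [506.9, 72.4, 98.3]
ft_force: [-0.5, -1.3, -0.3]
time_s: 8.75
tool_pos: [506.9, 72.4, 96.2]
ft_force: [0.4, -0.7, -0.6]
```

```bash
(python3 -m crank '[[0,0,0,0,0,1,255],[0,0,0,0,0,1,255],[0,0,0,0,0,0,255],[0,0,0,0,0,0,255]]'; python3 -m crank '[[0,0,0,0,0,1,255],[0,0,0,0,0,1,255],[0,0,0,0,0,0,255],[0,0,0,0,0,0,255]]') | grep -E "time|pos|ft"; python3 - <<'E'
from station import *
import cv2
s=snapshot("side")["img"]
cv2.imwrite("pics/h2.png",cv2.resize(s[110:200,230:320],(540,540),interpolation=3))
E
```

```text
time_s: 9.15
tool_pos: [506.9, 72.4, 94.2]
ft_force: [-0.2, 1.0, -1.5]
time_s: 9.55
tool_pos: [506.9, 72.4, 92.2]
ft_force: [-0.1, 1.2, -1.0]
```

View pics/h2.png

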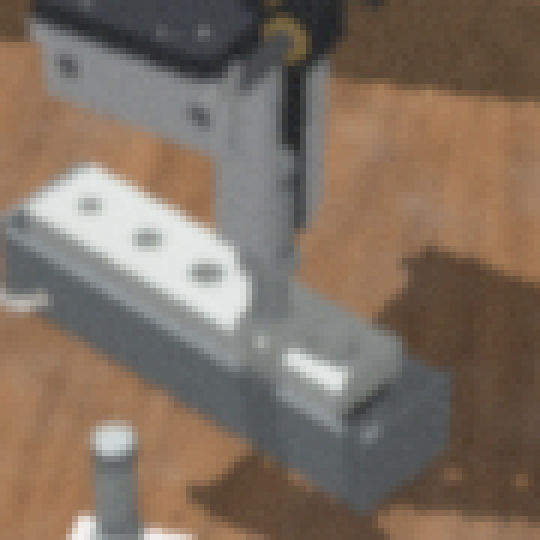

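The shank now appears to enter the strip at crop (270,310), where the 14 mm hole is, and there is no contact force. I'll continue down gently.

```bash
(python3 -m crank '[[0,0,0,0,0,1,255],[0,0,0,0,0,1,255],[0,0,0,0,0,1,255],[0,0,0,0,0,0,255],[0,0,0,0,0,0,255]]'; python3 -m crank '[[0,0,0,0,0,1,255],[0,0,0,0,0,1,255],[0,0,0,0,0,0,255],[0,0,0,0,0,0,255]]') | grep -E "time|pos|ft"
```

```text
time_s: 10.1
tool_pos: [506.9, 72.4, 89.2]
ft_force: [1.2, -0.4, -0.9]
time_s: 10.5
tool_pos: [506.9, 72.4, 87.2]
ft_force: [0.3, 0.3, -0.9]
```

```bash
(python3 -m crank '[[0,0,0,0,0,1.5,255],[0,0,0,0,0,1.5,255],[0,0,0,0,0,1.5,255],[0,0,0,0,0,1.5,255],[0,0,0,0,0,0,255],[0,0,0,0,0,0,255]]'; python3 -m crank '[[0,0,0,0,0,1,255],[0,0,0,0,0,1,255],[0,0,0,0,0,1,255],[0,0,0,0,0,1,255],[0,0,0,0,0,0,255],[0,0,0,0,0,0,255]]') | grep -E "time|pos|ft"
```

```text
time_s: 11.1
tool_pos: [506.9, 72.4, 81.2]
ft_force: [0.2, -0.4, -0.7]
time_s: 11.7
tool_pos: [506.9, 72.4, 77.2]
ft_force: [0.7, -0.3, -0.3]
```

```bash
(python3 -m crank '[[0,0,0,0,0,1,255],[0,0,0,0,0,1,255],[0,0,0,0,0,1,255],[0,0,0,0,0,0,255],[0,0,0,0,0,0,255]]'; python3 -m crank '[[0,0,0,0,0,1,255],[0,0,0,0,0,1,255],[0,0,0,0,0,0,255],[0,0,0,0,0,0,255]]';python3 -m crank '[[0,0,0,0,0,1,255],[0,0,0,0,0,1,255],[0,0,0,0,0,0,255],[0,0,0,0,0,0,255]]') | grep -E "time|pos|ft"
```

```text
time_s: 12.2
tool_pos: [506.9, 72.4, 74.2]
ft_force: [0.5, -0.5, 0.2]
time_s: 12.6
tool_pos: [506.9, 72.4, 72.2]
ft_force: [-0.7, 0.1, 0.2]
time_s: 13.0
tool_pos: [507.0, 72.4, 70.4]
ft_force: [-0.4, 0.5, 2.7]
```

Contact came at the expected home height (TCP ≈71, 2.7 N). Next I release and retreat.

```bash
python3 -m crank '[[0,0,0,0,0,-0.5,255],[0,0,0,0,0,0,230],[0,0,0,0,0,0,190],[0,0,0,0,0,0,146],[0,0,0,0,0,0,146],[0,0,0,0,0,0,146],[0,0,0,0,0,0,146]]'; python3 -m crank '[[0,0,0,0,0,-5,146],[0,0,0,0,0,-10,146],[0,0,0,0,0,-20,146],[0,0,0,0,0,-30,146],[0,0,0,0,0,-35,146],[0,0,0,10,30,-20,146],[0,0,0,15,45,0,146],[0,0,0,15,45,0,146],[0,0,0,15,45,0,146],[0,0,0,15,45,0,146],[0,0,0,10,20,0,146],[0,0,0,0,0,0,146],[0,0,0,0,0,0,146]]'; python3 - <<'E'
from station import *
import cv2
t=snapshot("top")["img"]; s=snapshot("side")["img"]
a=cv2.resize(t[150:250,260:360],(400,400),interpolation=3); b=cv2.resize(s[120:220,220:320],(400,400),interpolation=3)
cv2.imwrite("pics/e1.png",cv2.hconcat([a,b]))
E
```

```text
time_s: 13.7
tool_pos: [506.9, 72.4, 70.7]
tcp_rot: [-0.0, 0.183, 0.983, -0.0]
ft_force: [-0.2, -0.4, 1.1]
finger_gap: 40.1
finger_force: 0.0
time_s: 15.0
tool_pos: [515.1, 315.6, 191.2]
tcp_rot: [0.0, 0.183, 0.983, -0.0]
ft_force: [0.7, -1.3, -0.1]
finger_gap: 40.1
finger_force: 0.0
```

View pics/e1.png

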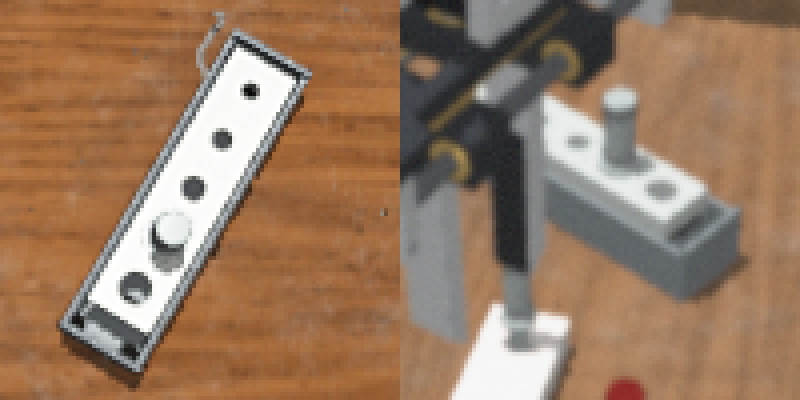

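The mandrel stands upright in the fourth hole (the 14 mm one), next to the free 16 mm hole. Its top in the side view, raw ≈(274.6,143.9), matches the prediction for z = 90 mm at (274.6,144.4), so it is fully home and released.

```bash
python3 -c "
from station import *
print(job_done())"
```

```text
the job is handed in; nothing more can be done
None
```

The thick mandrel is in the 14 mm hole, upright, released and fully home by camera check; contact read about 3 N, nothing else was touched as far as I saw, and the job is handed in (no verdict returned).

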